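# Pulse the tasting-counter coffee grinder by its bayonet lid

## Task

Slide the cordless coffee grinder along the counter until it stands wholly on the round rubber mat. Then fit the black lid down into the grinder's bayonet collar and twist it clockwise to the pulse position, half-way to the lock click, and keep holding it there against the switch spring: the program finishes with the lid still held in the gripper. Do not turn it as far as the click, do not tip the grinder, and leave the other things on the counter where they are.

Things in the scene. Friction and masses are not known exactly. Their poses are not given: they have to be found in the camera images.
- grinder: Loose cordless coffee grinder, 0.7 to 0.95 kg: upright aluminium cylinder 104 mm across, 100 mm tall, open at the top over a steel bowl. Origin: centre of its underside, z up; charge socket at -x. Starts left or right of the mat, the lid on the other side; slides upright if pushed below mid-height (4 to 8 N). Its two halves (+x, -x) are alike, so the lid goes in either way round.
- grinder_mouth (a point): Centre of the grinder's opening, 100 mm above its origin, axes as the grinder. Steel collar lip 5 mm thick round an opening 77 mm across. On the rim: a black bar at each keyway (entry), a dot 0.48 rad clockwise of it seen from above (pulse), a pair of short bars 0.95 rad clockwise (lock).
- keyway (a point): Top of the keyway at the grinder's +x side, 42 mm from its axis (its twin is at the -x side). A gap through the lip about 18 mm wide, reaching 44.5 mm from the axis: a lid lug passes down it with about 2.5 mm to spare either side.
- lid: Loose black plastic bayonet lid, 54 mm tall, 0.07 to 0.12 kg, upright on the counter. Origin: centre of its underside, z up. Skirt 73 mm across and 12 mm high with chamfered lower edge, two lugs, flange 90 mm across from 12 to 16.5 mm height, dome to 21 mm, grip block above. Fully in, the flange lies on the lip and this origin is 88 mm above the grinder's, on one axis.
- lug (a point): Lid lug at the lid's +x side, 42 mm from its axis, 3 mm above the lid's underside (its twin is at -x). Each lug is 12.8 mm wide, 5 mm thick. White raised marks on the flange lie over the lugs. They enter with the lid's x axis along the grinder's x axis, either way round; then the lid turns clockwise seen from above.
- lid_grip (a point): Middle of the lid's grey grip block, on its axis, 44 mm above the lid's origin, axes as the lid. The block reaches from 16 to 54 mm height, 56 mm long along x and 36 mm wide across y, with flat ribbed sides facing +y and -y.
- switch (a joint): Spring-return ring in the grinder's collar (rad), 0 at rest, grows clockwise. The lid's lugs meet it after 0.2 rad of turn; it then reads the lid's turn minus 0.2 and pushes back with 0.04 to 0.09 N m, so a lid let go springs out of pulse. Pulse: 0.10 to 0.46, middle 0.28 (lid turned 0.48). Sprung pawls resist from about 0.65 and click at about 0.75 (lid turned 0.95): locked on.
- mat: Round black rubber mat, 154 mm in diameter and 1 mm thick, fixed flat to the counter between the grinder and the lid. Origin at its centre. The grinder stands wholly on it when their axes are within 25 mm.
- mug: Bystander: white mug, 80 mm across, 92 mm tall, beyond the mat. Origin under its centre.
- tin: Bystander: coffee tin, 72 mm across, 100 mm tall, beyond the mat. Origin under its centre.
- snow_globe: Bystander: snow globe, 72 mm across, 84 mm tall, at the far left. Origin under its centre.
- magnets: Bystander: stack of flat magnets, 54 by 54 by 30 mm, on the robot's side of the mat. Origin under its centre.
- keyring0: Bystander: keyring with a flat fob, 80 mm long, 6 mm thick, on the robot's side of the mat. Origin under it.
- keyring1: Bystander: keyring with a flat fob, 80 mm long, 6 mm thick, beyond the mat on the left. Origin under it.
- shaker: Bystander: small cinnamon shaker, 42 mm across, 70 mm tall, beyond the mat on the right. Origin under its centre.

How it is judged:
By the outcome, as a careful person would: the job done as asked, in the order asked, and still so for the second after the job is handed in, while the arm keeps its last pose, push and grip.
It also fails if it takes over 67 s, if anything falls off the work surface, if the arm or the gripper's body presses on something with over 40 N, if the wrist force passes 120 N, or if a joint passes its speed limit or range.

## Robot

A 6-joint arm with a two-finger parallel gripper is mounted at the origin on the work surface. World frame = base frame: x ahead of the robot, y to its left, z up, the work surface at z = 0. Lengths are in mm, angles in rad, forces in N, time in s.
With the tool pointing down it reaches from about 350 to 800 mm from the base axis. Payload 7.3 kg.
Tool frame: the origin (TCP) lies midway between the tips of the shut fingers; the grasp point (between the pads) lies 19 mm behind it; z points along the fingers, x is the direction in which the jaws open and shut, and the axes are right-handed (so a half turn about z gives the same grasp; the last joint's range is limited). The gripper opens to 85 mm and grips with 20 to 120 N. Pads are 22 mm wide; open, the fingers measure 114 mm over their backs; the gripper's body (76 mm by 85 mm) begins 54 mm behind the grasp point. The pads swing forward as they close: fully open they stand 13 mm farther back than shut.
Start: joints at [1.009, 0.342, 1.524, -0, 1.275, -0.146], TCP at [212.047, 480.292, 231.322] pointing down, gripper open.
Joint ranges: [-2.53, 2.53], [-0.77, 2.02], [0.04, 2.7], [-1, 4.14], [0.28, 2.66], [-3.11, 3.11]. Speed limits (rad/s): [2.57, 2.57, 3.14, 3.14, 3.14, 3.14].

## Interface

Orientations are given as a 3x3 rotation matrix whose columns are the frame's x, y, z axes.
In Python, from station import robot gives the robot as it stands.
- The arm moves only by the tool carry_out, never from a script. Its argument "steps" is a list that holds one entry, the list of rows, each a list of 4 numbers: the shift along the tool's x, y, z in cm, then the turn about the tool's z in rad. In form: [[[x, y, z, roll], ...]]. A call has 1 to 10 rows; each row is the pose to reach, as a shift and turn from the pose commanded when the call began, along the tool's axes at that moment; what a row does not reach only later rows make up. A row lasts 1/12 s, in which the tool goes at most 41.7 mm and 7.16 degrees, less where a joint would pass 70% of its speed; a pose out of reach is approached as far as the arm can. A call with a gripper value outside its range is refused whole. "claw" is the finger opening in cm, from 0 to 8.54, set as the call begins (left out, the last holds). The fingers move at their own pace and stop on an object; "squeeze" is the grip in N (left out, the last holds). Time passes only in rows, so rows that repeat a pose let the fingers close. It gives the time, the measured TCP pose, the force and the opening at its end, in the units of the state.
- robot.get_obs(): the state, without advancing time (a new reading comes with each control period).
- robot.capture(name): name is "scene" or "top" or "wrist"; returns a dict with "pixels" (400x640x3 uint8, red, green, blue), "fx", "fy", "cx", "cy" (pixels), "eye" and "orientation" of the camera in the world; the wrist camera has in their place "T_tool_cam" (4x4, takes a point from camera to tool coordinates, whose origin is the TCP and whose axes are the tool frame's). Camera axes: x right, y down, z forward; pixel columns grow to the right and rows downward; lengths in mm; the calibration is good to about 2 mm. The wrist camera is an equidistant fisheye: a pixel r from the principal point sees the ray r / f radians off the axis. A picture is of the moment at which its call begins: read the wrist's pose just before it. There is no depth.
- robot.job_done(): hands the job in, once; it reports no verdict.
The state is a dict: "time": time; "joints": joint angles; "joint_vel": joint speeds; "joint_torque": joint torques, N m; "position": TCP position; "eef_rot": TCP orientation; "contact_force": force on the tool from outside, world axes, zero at the start; "wrist_torque": the same for the moment, N m; "width": opening from 0.0 (shut) to 1.0 (fully open).
Only numpy, scipy, OpenCV 4.12 (cv2) and the standard library are available. Lean on these libraries where they do the work, as an engineer would, in place of code of your own. Each camera call takes 0.05 s, during which the arm holds its last target. There are 200 camera calls.

## Working session

There is one attempt and no reset: what is moved stays moved. The work goes in short steps, Python scripts to look and compute and a tool call to move; the robot and the scene stay as the last step left them, time stands still between calls to the robot, and variables do not carry over. Pictures are saved under pics/ and viewed, about 8 in all and at most 12, crops included, and the job is handed in when it is done.

Besides the shell and the picture viewer there is one more tool, called after "Request:" as name(argument=value, ...), one argument or row to a line, values as JSON. carry_out: Moves the arm, as the interface text tells. Its arguments: {"type":"object","properties":{"steps":{"type":"array"},"claw":{"type":"number"},"squeeze":{"type":"number"}},"required":["steps"]}

```bash
mkdir -p pics; ls; cat > h.py <<'E'
import numpy as np,cv2
from station import robot
def cap(n,f=None):
    o=robot.get_obs(); c=robot.capture(n)
    if f: cv2.imwrite('pics/'+f,cv2.cvtColor(np.array(c['pixels']),cv2.COLOR_RGB2BGR))
    c['obs']=o; return c
def ray(c,u,v):
    if 'T_tool_cam' in c:
        T=np.array(c['T_tool_cam']);x=(u-c['cx'])/c['fx'];y=(v-c['cy'])/c['fy'];t=np.hypot(x,y)
        d=np.array([0,0,1.]) if t<1e-9 else np.array([x/t*np.sin(t),y/t*np.sin(t),np.cos(t)])
        R=np.array(c['obs']['eef_rot']);p=np.array(c['obs']['position'])
        return p+R@T[:3,3],R@T[:3,:3]@d
    d=np.array([(u-c['cx'])/c['fx'],(v-c['cy'])/c['fy'],1.])
    return np.array(c['eye']),np.array(c['orientation'])@d
def onz(c,u,v,z):
    e,d=ray(c,u,v); return e+d*(z-e[2])/d[2]
def proj(c,P):
    P=np.array(P,float)
    if 'T_tool_cam' in c:
        T=np.array(c['T_tool_cam']);R=np.array(c['obs']['eef_rot']);p=np.array(c['obs']['position'])
        q=T[:3,:3].T@(R.T@(P-p)-T[:3,3]);t=np.arctan2(np.hypot(q[0],q[1]),q[2]);n=np.hypot(q[0],q[1])+1e-9
        return c['cx']+c['fx']*t*q[0]/n,c['cy']+c['fy']*t*q[1]/n
    q=np.array(c['orientation']).T@(P-np.array(c['eye']))
    return c['cx']+c['fx']*q[0]/q[2],c['cy']+c['fy']*q[1]/q[2]
E
python3 - <<'E'
from h import *
np.set_printoptions(precision=3,suppress=True)
for n in ['top','scene']:
    c=cap(n,n+'0.png'); print(n,c['fx'],c['fy'],c['cx'],c['cy'],c['eye'],np.array(c['orientation']).tolist())
print(robot.get_obs())
c=cap('wrist'); print(c['T_tool_cam'],c['fx'],c['cx'],c['cy'])
E
```

```text
pics
top 397.1178272233566 397.1178272233566 314.80643013351227 200.58804109237684 [441.363  52.562 871.119] [[-0.01227494251774362, -0.9898343092570161, 0.14169462235339494], [-0.9994849892614652, 0.00794394989037896, -0.031090993891278753], [0.029649317482776494, -0.14200328826412528, -0.9894220454866473]]
scene 385.8857445888104 385.8857445888104 320.5228652450779 201.81124164708265 [ 881.655 -346.456  846.777] [[0.7768261146336133, 0.5113438819689119, -0.36751683226242515], [0.6296136166663341, -0.6411805487541554, 0.4387188138291521], [-0.01130846283021576, -0.5722018335100679, -0.8200348653539885]]
{'time': 0.1, 'joints': array([ 1.009,  0.343,  1.525,  0.   ,  1.275, -0.146]), 'joint_vel': array([ 0.001, -0.002, -0.003, -0.001,  0.001, -0.   ]), 'joint_torque': array([  0.002, -43.444, -24.649,  -0.   ,   0.005,   0.   ]), 'position': array([211.834, 479.99 , 230.716]), 'eef_rot': array([[ 0.404,  0.915, -0.001],
       [ 0.915, -0.404, -0.001],
       [-0.001, -0.   , -1.   ]]), 'contact_force': array([ 0.05 , -0.474, -0.547]), 'wrist_torque': array([-0.024, -0.026,  0.012]), 'width': 0.999942804625649}
[[   1.       0.001   -0.      -0.621]
 [  -0.001    0.956    0.293  -75.441]
 [   0.001   -0.293    0.956 -143.69 ]
 [   0.       0.       0.       1.   ]] 309.70691628693146 323.04665703815505 199.84352812129418
```

View pics/top0.png

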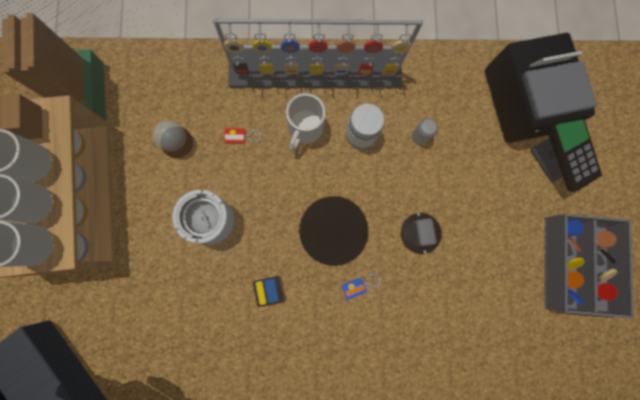

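View pics/scene0.png

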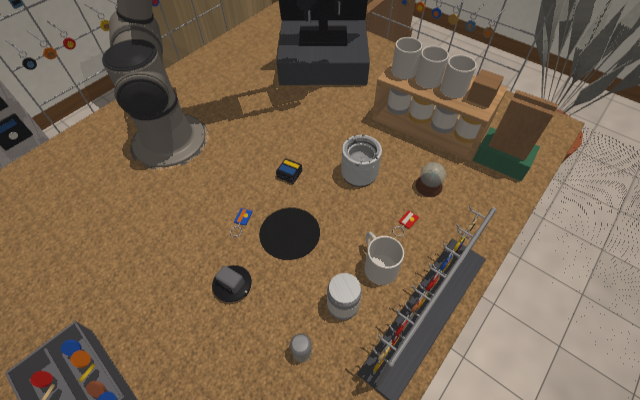

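```bash
python3 - <<'E'
from h import *
np.set_printoptions(precision=1,suppress=True)
t=cap('top');s=cap('scene')
im=np.array(t['pixels']).astype(int)
g=im.max(2)
# mat: dark blob
m=((g<45)*255).astype(np.uint8)
n,l,st,ce=cv2.connectedComponentsWithStats(m)
for i in range(1,n):
    if st[i][4]>150: print('dark',st[i],ce[i],onz(t,*ce[i],0))
# grey metal / low saturation
sat=im.max(2)-im.min(2)
m=((sat<22)&(g>90)).astype(np.uint8)*255
m=cv2.morphologyEx(m,cv2.MORPH_OPEN,np.ones((3,3)))
n,l,st,ce=cv2.connectedComponentsWithStats(m)
for i in range(1,n):
    if st[i][4]>60 and 90<st[i][1]<300 and 130<st[i][0]<480: print('grey',st[i],ce[i],onz(t,*ce[i],100))
for nm,uv,z in [('grinder',(201,217),100),('globe',(172,138),60),('magnets',(268,291),30),('kr1',(240,136),5),('mug',(305,110),92),('tin',(367,120),100),('shaker',(428,126),70),('lidblock',(426,232),54),('lidmk1',(419,214),17),('lidmk2',(424,252),17),('shelf',(112,200),0),('shelfedge',(75,170),150),('kr0',(354,289),5)]:
    print(nm,onz(t,*uv,z))
for nm,uv,z in [('grinder',(362,152),100),('mat',(290,233),1),('lidblock',(229,279),54)]: print('scene',nm,onz(s,*uv,z))
cv2.imwrite('pics/crop.png',cv2.cvtColor(cv2.resize(im[180:260,160:460].astype(np.uint8),None,fx=2.6,fy=2.6,interpolation=cv2.INTER_CUBIC),cv2.COLOR_RGB2BGR))
E
```

```text
dark [ 487   34  113  157 5486] [531.4  98.5] [ 803.5 -485.1    0. ]
dark [  23  322   83   78 2643] [ 63.  363.5] [231.8 547.5   0. ]
grey [ 287   94   38   56 1570] [304.9 118.8] [718.8  46.4 100. ]
grey [ 347  104   37   43 1142] [364.4 124.2] [707.4 -74.1 100. ]
grey [413 119  24  18 307] [425.9 128.1] [ 698.8 -199.4  100. ]
grey [156 124  25  24 435] [167.9 134.9] [686.  318.9 100. ]
grey [ 173  190   61   54 2315] [203.8 218.2] [519.1 243.5 100. ]
grey [417 219  18  26 376] [425.7 231.4] [ 489. -188.  100.]
grinder [521.5 249.  100. ]
globe [692.  323.9  60. ]
magnets [373.9 125.2  30. ]
kr1 [713.2 191.5   5. ]
mug [740.6  45.9  92. ]
tin [716.2 -79.7 100. ]
shaker [ 713.4 -214.    70. ]
lidblock [ 490.7 -203.    54. ]
lidmk1 [ 532.3 -201.2   17. ]
lidmk2 [ 450.1 -207.9   17. ]
shelf [571.  468.3   0. ]
shelfedge [604.5 466.4 150. ]
kr0 [373.4 -56.3   5. ]
scene grinder [531.9 242.2 100. ]
scene mat [502.8 -17.    1. ]
scene lidblock [ 499.2 -209.4   54. ]
```

View pics/crop.png

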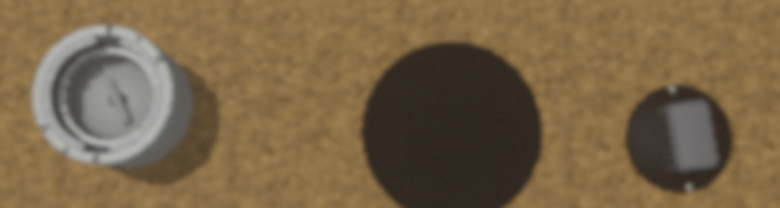

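Request:
carry_out(
  steps=[
    [[0.1, 3.4, 0, 0.12], [0.2, 6.8, 0, 0.25], [0.3, 10.3, 0, 0.37], [0.4, 13.7, 0, 0.49], [0.5, 17.2, 0, 0.62], [0.6, 20.6, 0, 0.74], [0.7, 24, 0, 0.86], [0.8, 27.5, 0, 0.98], [0.9, 31, 0, 1.11], [0.95, 34.3, 0, 1.23]],
  ],
)

```text
time: 1.08
position: [531.3, 349.4, 231.1]
eef_rot: [[0.997, -0.081, -0.0], [-0.081, -0.997, -0.0], [-0.0, 0.0, -1.0]]
contact_force: [0.4, 0.4, 0.6]
width: 0.999
```

```bash
python3 - <<'E'
from h import *
np.set_printoptions(precision=3,suppress=True)
c=cap('wrist','w1.png');t=cap('top');print(c['obs']['position'],c['obs']['eef_rot'],c['obs']['time'],c['obs']['contact_force'])
print('mat top',onz(t,333.8,230.8,1),'grinder',onz(t,199.6,216,100),'lid',onz(t,421.5,233,16.5))
E
```

```text
[531.317 349.375 231.118] [[ 0.997 -0.081 -0.   ]
 [-0.081 -0.997 -0.   ]
 [-0.     0.    -1.   ]] 1.0833 [0.395 0.357 0.641]
mat top [498.688 -15.641   1.   ] grinder [523.46  251.713 100.   ] lid [ 490.941 -204.736   16.5  ]
```

View pics/w1.png

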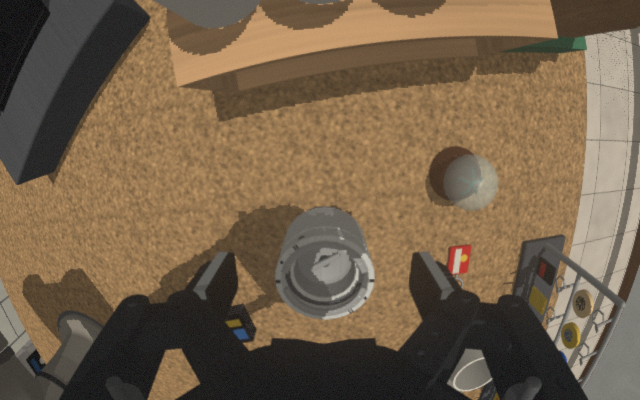

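Request:
carry_out(
  steps=[
    [[0, -1, 3, 0], [0, -1, 7, 0], [0, -1, 11, 0], [0, -1, 15, 0], [0, -1, 18, 0], [0, -1, 19.5, 0], [0, -1, 19.9, 0], [0, -1, 19.9, 0]],
  ],
  claw=5,
  squeeze=40,
)

```text
time: 1.85
position: [529.3, 360.4, 31.1]
eef_rot: [[0.997, -0.074, -0.002], [-0.074, -0.997, -0.001], [-0.002, 0.001, -1.0]]
contact_force: [0.2, -0.1, 0.7]
width: 0.581
```

Request:
carry_out(
  steps=[
    [[0, 1.8, 0, 0], [0, 3.2, 0, 0], [0, 4.2, 0, 0], [0, 4.8, 0, 0], [0, 5.3, 0, 0], [0, 5.8, 0, 0], [0, 6.5, 0, 0], [0, 7.3, 0, 0], [0, 8.2, 0, 0], [0, 9.0, 0, 0]],
  ],
)

```text
time: 2.68
position: [526.5, 273.5, 35.8]
eef_rot: [[0.997, -0.074, 0.009], [-0.074, -0.997, 0.006], [0.008, -0.006, -1.0]]
contact_force: [1.1, 11.5, 7.1]
width: 0.587
```

```bash
python3 - <<'E'
from h import *
s=cap('scene');t=cap('top')
a=np.array(s['pixels'])[80:320,200:500];b=np.array(t['pixels'])[130:290,150:400]
a=cv2.resize(a,(500,400));b=cv2.resize(b,(290,400*290//500))
o=np.zeros((400,790,3),np.uint8);o[:,:500]=a;o[:b.shape[0],500:]=b
cv2.imwrite('pics/p1.png',cv2.cvtColor(o,cv2.COLOR_RGB2BGR))
E
```

```text
(no output)
```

View pics/p1.png

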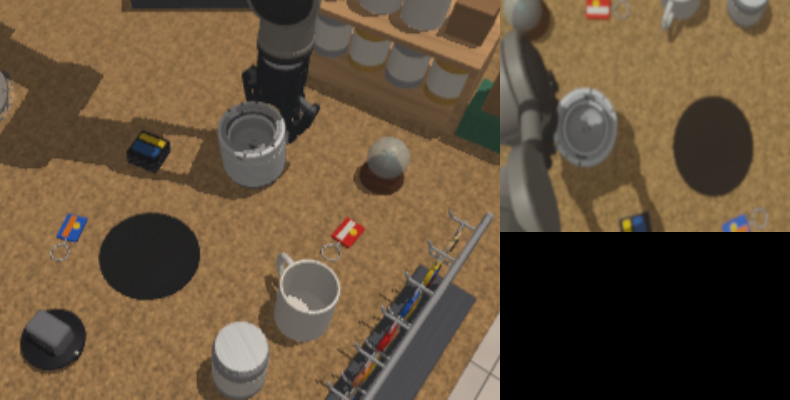

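Request:
carry_out(
  steps=[
    [[0, -0.3, 0, 0], [0, -0.6, 0, 0], [0, -0.6, 0, 0], [0, -0.6, 0, 0]],
  ],
)

```text
time: 3.12
position: [525.0, 278.1, 33.2]
eef_rot: [[0.997, -0.074, 0.003], [-0.074, -0.997, 0.002], [0.003, -0.002, -1.0]]
contact_force: [2.2, 5.9, 2.4]
width: 0.589
```

Request:
carry_out(
  steps=[
    [[0, -0.5, 0, 0], [0, -1.0, 0, 0], [0, -1.5, 0, 0], [0, -1.5, 0, 0]],
  ],
)

```text
time: 3.45
position: [524.9, 292.4, 32.1]
eef_rot: [[0.997, -0.074, -0.001], [-0.074, -0.997, -0.0], [-0.001, 0.0, -1.0]]
contact_force: [-0.2, -0.1, -0.2]
width: 0.585
```

```bash
python3 - <<'E'
from h import *
c=cap('wrist','w2.png')
E
```

```text
(no output)
```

View pics/w2.png

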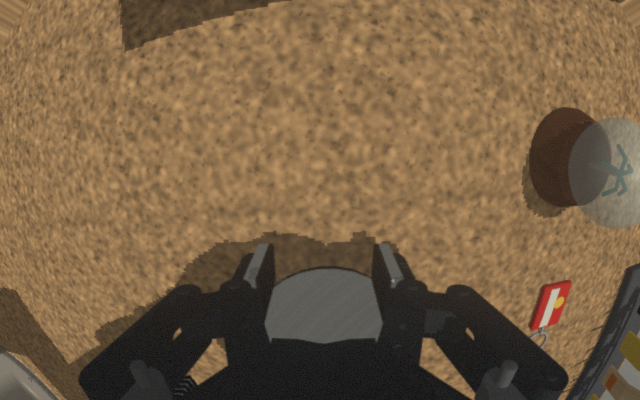

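Request:
carry_out(
  steps=[
    [[0, 0, 0, 0], [0, 0, 0, 0], [0, 0, 0, 0], [0, 0.5, 0, 0], [0, 1.0, 0, 0], [0, 1.5, 0, 0], [0, 2.0, 0, 0], [0, 2.5, 0, 0], [0, 3.0, 0, 0], [0, 3.5, 0, 0]],
  ],
  claw=0,
)

```text
time: 4.33
position: [523.9, 258.1, 33.6]
eef_rot: [[0.997, -0.075, 0.004], [-0.075, -0.997, 0.003], [0.004, -0.004, -1.0]]
contact_force: [1.4, 8.8, 3.3]
width: 0.002
```

```bash
python3 - <<'E'
from h import *
s=cap('scene')
a=np.array(s['pixels'])[110:240,270:440]
a=cv2.resize(a,None,fx=4.4,fy=4.4,interpolation=cv2.INTER_CUBIC)
cv2.imwrite('pics/p2.png',cv2.cvtColor(a,cv2.COLOR_RGB2BGR))
for y in (180,185,190,195,200,205):
    print(y,np.round(proj(s,[518,y,100])),np.round(proj(s,[518,y,0])))
E
```

```text
180 [343. 164.] [342. 188.]
185 [344. 163.] [343. 186.]
190 [346. 161.] [344. 185.]
195 [347. 160.] [345. 184.]
200 [348. 159.] [346. 183.]
205 [349. 158.] [347. 182.]
```

View pics/p2.png

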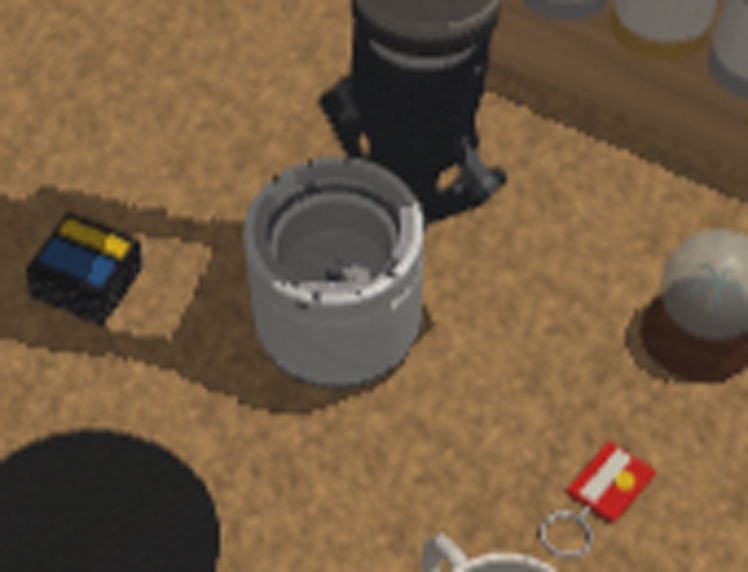

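Request:
carry_out(
  steps=[
    [[0, -0.4, 0, 0], [0, -0.8, 0, 0], [0, -1.3, 0, 0], [0, -2.5, 0, 0], [0, -5, 0, 0], [0, -8, 0, 0], [0, -9, 0, 0], [0, -9, 0, -0.12], [0, -9, 0, -0.24], [0, -9, 0, -0.36]],
  ],
  claw=8.5,
)

```text
time: 5.22
position: [528.9, 347.1, 31.9]
eef_rot: [[0.958, 0.288, -0.001], [0.288, -0.958, -0.001], [-0.001, 0.0, -1.0]]
contact_force: [0.6, 1.6, -0.2]
width: 0.991
```

Request:
carry_out(
  steps=[
    [[0, 0, 0, -0.12], [0, 0, 0, -0.24], [0, 0, 0, -0.36], [0, 0, 0, -0.48], [0, 0, 0, -0.6], [0, 0, 0, -0.72], [0, 0, 0, -0.84], [0, 0, 0, -0.96], [0, 0, 0, -1.08], [0, 0, 0, -1.2]],
  ],
)

```text
time: 6.05
position: [529.1, 346.7, 32.0]
eef_rot: [[0.079, 0.997, -0.0], [0.997, -0.079, -0.001], [-0.001, -0.0, -1.0]]
contact_force: [0.3, -0.2, 0.5]
width: 0.994
```

```bash
python3 - <<'E'
from h import *
np.set_printoptions(precision=3,suppress=True)
t=cap('top');s=cap('scene');o=robot.get_obs();print(o['joints'],o['position'])
for c,box in ((t,(190,180,280,260)),(s,(290,110,390,230))):
    im=np.array(c['pixels']).astype(int);x0,y0,x1,y1=box
    sub=im[y0:y1,x0:x1];sat=sub.max(2)-sub.min(2)
    m=((sat<22)&(sub.max(2)>60)).astype(np.uint8)*255
    k,l,st,ce=cv2.connectedComponentsWithStats(m);i=1+np.argmax(st[1:,4]);print(st[i],ce[i]+[x0,y0])
    c['m']=(l==i)
a=cv2.resize(np.array(t['pixels'])[180:260,190:280],None,fx=4.4,fy=4.4,interpolation=cv2.INTER_CUBIC)
b=cv2.resize(np.array(s['pixels'])[110:230,290:380],None,fx=4.4,fy=4.4,interpolation=cv2.INTER_CUBIC)
o=np.zeros((b.shape[0],a.shape[1]+b.shape[1],3),np.uint8);o[:a.shape[0],:a.shape[1]]=a;o[:,a.shape[1]:]=b
cv2.imwrite('pics/p3.png',cv2.cvtColor(o,cv2.COLOR_RGB2BGR))
E
```

```text
[ 0.459  0.738  1.43  -0.     0.974 -1.028] [529.14  346.648  32.065]
[  11   11   59   55 2484] [230.144 218.433]
[  38   36   41   53 1768] [347.153 171.968]
```

View pics/p3.png

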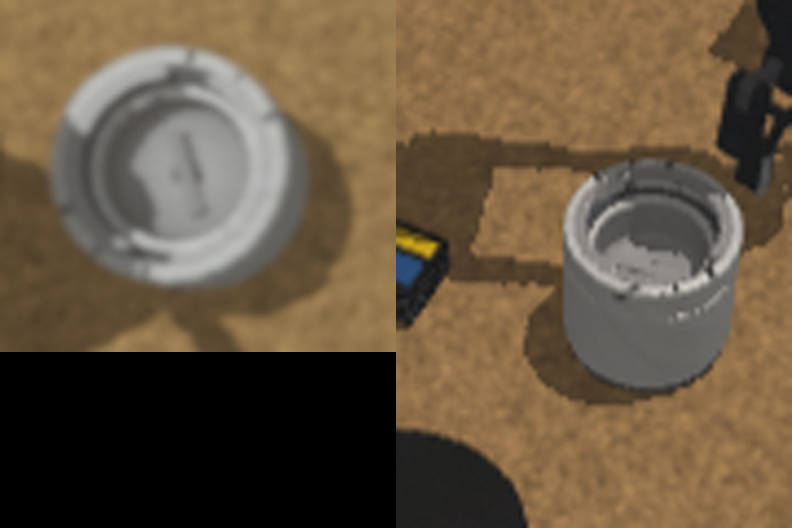

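Request:
carry_out(
  steps=[
    [[0, 0.2, 1.5, 0], [-0.5, 0.3, 3, 0], [-1.8, 0.3, 3, 0], [-2.8, 0.3, 3, 0], [-3.3, 0.3, 3, 0], [-3.8, 0.3, 3, 0], [-4.3, 0.3, 3, 0], [-4.8, 0.3, 3, 0], [-5.4, 0.3, 3, 0], [-6.0, 0.3, 3, 0]],
  ],
)

```text
time: 6.98
position: [528.3, 287.4, 3.4]
eef_rot: [[0.087, 0.996, 0.003], [0.996, -0.087, 0.002], [0.002, 0.003, -1.0]]
contact_force: [2.4, 6.8, -0.4]
width: 0.997
```

Request:
carry_out(
  steps=[
    [[-1, 0, 0, 0], [-2, 0, 0, 0], [-3, 0, 0, 0], [-4, 0, 0, 0], [-5, 0, 0, 0], [-6, 0, 0, 0], [-7, 0, 0, 0], [-8, 0, 0, 0], [-9, 0, 0, 0], [-10, 0, 0, 0]],
  ],
)

```text
time: 7.82
position: [519.3, 187.3, 3.2]
eef_rot: [[0.088, 0.996, 0.002], [0.996, -0.088, 0.001], [0.002, 0.002, -1.0]]
contact_force: [0.8, 6.2, -0.1]
width: 1.001
```

```bash
cat > gr.py <<'E'
from h import *
# grinder estimate: grey mask; min enclosing of the rim via HoughCircles in a rectified (z=100) top view
def rect(c,z,x0,x1,y0,y1,s=2):
    # world->pixel map ; image rows = x decreasing, cols = y decreasing
    xs=np.arange(x1,x0,-1/s);ys=np.arange(y1,y0,-1/s)
    X,Y=np.meshgrid(xs,ys,indexing='ij')
    P=np.stack([X,Y,np.full_like(X,z)],-1)
    if 'T_tool_cam' in c:
        T=np.array(c['T_tool_cam']);R=np.array(c['obs']['eef_rot']);p=np.array(c['obs']['position'])
        q=((P-p)@R-T[:3,3])@T[:3,:3];n=np.hypot(q[...,0],q[...,1])+1e-9;t=np.arctan2(n,q[...,2])
        u=c['cx']+c['fx']*t*q[...,0]/n;v=c['cy']+c['fy']*t*q[...,1]/n
    else:
        q=(P-np.array(c['eye']))@np.array(c['orientation']);u=c['cx']+c['fx']*q[...,0]/q[...,2];v=c['cy']+c['fy']*q[...,1]/q[...,2]
    return cv2.remap(np.array(c['pixels']),u.astype(np.float32),v.astype(np.float32),cv2.INTER_CUBIC)
def circ(c,z,r,box,s=2,dr=2):
    im=rect(c,z,*box,s);g=cv2.GaussianBlur(cv2.cvtColor(im,cv2.COLOR_RGB2GRAY),(5,5),0)
    h=cv2.HoughCircles(g,cv2.HOUGH_GRADIENT,1,100,param1=80,param2=10,minRadius=int((r-dr)*s),maxRadius=int((r+dr)*s))
    if h is None: return None
    a=h[0][0];return box[1]-a[1]/s,box[3]-a[0]/s,a[2]/s
E
python3 - <<'E'
from gr import *
for n in('top','scene'):
    c=cap(n)
    print(n,'rim',circ(c,100,52,(400,620,-40,220)),'mat',circ(c,1,77,(380,620,-150,120)))
print(robot.get_obs()['joints'])
E
```

```text
top rim (np.float32(506.75), np.float32(61.25), np.float32(52.5)) mat (np.float32(514.75), np.float32(80.25), np.float32(77.45))
scene rim (np.float32(506.75), np.float32(57.75), np.float32(51.5)) mat (np.float32(499.75), np.float32(-16.25), np.float32(77.05))
[ 2.05066754e-01  6.67872901e-01  1.69933712e+00 -4.19748597e-04
  7.73803675e-01 -1.27678127e+00]
```

Request:
carry_out(
  steps=[
    [[-1, 0, 0, 0], [-2, 0, 0, 0], [-3, 0, 0, 0], [-4, 0, 0, 0], [-5, 0, 0, 0], [-5.8, 0, 0, 0], [-6.5, 0, 0, 0], [-7.1, 0, 0, 0], [-7.5, 0, 0, 0], [-7.7, 0, 0, 0]],
  ],
)

```text
time: 8.75
position: [512.7, 110.8, 3.0]
eef_rot: [[0.087, 0.996, 0.002], [0.996, -0.087, 0.001], [0.001, 0.002, -1.0]]
contact_force: [0.8, 7.3, 1.5]
width: 0.996
```

```bash
python3 - <<'E'
from gr import *
for n in('top','scene'):
    c=cap(n)
    print(n,'rim',circ(c,100,52,(400,600,-120,100)),'rim in',circ(c,100,38.5,(440,570,-80,50)),'lid',circ(c,16.5,45,(420,560,-280,-130)))
E
```

```text
top rim (np.float32(501.25), np.float32(-14.75), np.float32(52.55)) rim in (np.float32(502.75), np.float32(-9.75), np.float32(36.75)) lid None
scene rim (np.float32(500.75), np.float32(-15.75), np.float32(51.45)) rim in (np.float32(514.25), np.float32(-21.25), np.float32(38.0)) lid (np.float32(492.25), np.float32(-207.25), np.float32(46.15))
```

Request:
carry_out(
  steps=[
    [[0.5, 0, 0, 0], [1.5, 0, 0, 0], [3.5, 0, 0, 0], [5, 0, -3, 0], [5, 0, -7, 0], [5, 0, -11, 0], [5, 0, -15, 0], [4, 0, -19, 0], [2, 0, -22.5, 0], [-1.5, 0, -24.5, 0]],
  ],
)

```text
time: 9.68
position: [511.8, 97.3, 251.8]
eef_rot: [[0.082, 0.997, 0.006], [0.997, -0.082, 0.001], [0.002, 0.006, -1.0]]
contact_force: [1.6, -1.1, -0.5]
width: 0.996
```

Request:
carry_out(
  steps=[
    [[-3.5, 0, 0, 0], [-7, 0, 0, 0], [-10, 0, 0, 0], [-11, 0, 0, 0], [-11, 0, 0, 0], [-11, 0, 0, 0]],
  ],
)

```text
time: 10.18
position: [501.4, -13.9, 247.2]
eef_rot: [[0.087, 0.996, -0.0], [0.996, -0.087, 0.001], [0.001, -0.0, -1.0]]
contact_force: [0.9, 0.8, -0.9]
width: 0.993
```

```bash
python3 - <<'E'
from gr import *
c=cap('wrist');o=c['obs'];print(o['time'],o['position'],o['eef_rot'].round(3).tolist())
im=rect(c,100,430,570,-85,55,4)
cv2.imwrite('pics/g.png',cv2.cvtColor(im,cv2.COLOR_RGB2BGR))
print('rim',circ(c,100,52,(430,570,-85,55)),'in',circ(c,100,38.5,(430,570,-85,55)))
np.savez('g.npz',**{k:np.array(v) for k,v in c.items() if k!='obs'},pos=o['position'],R=o['eef_rot'])
E
```

```text
10.1833 [501.35970901 -13.86282847 247.23533371] [[0.087, 0.996, -0.0], [0.996, -0.087, 0.001], [0.001, -0.0, -1.0]]
rim (np.float32(500.25), np.float32(-15.25), np.float32(51.45)) in (np.float32(500.25), np.float32(-15.75), np.float32(38.5))
```

View pics/g.png

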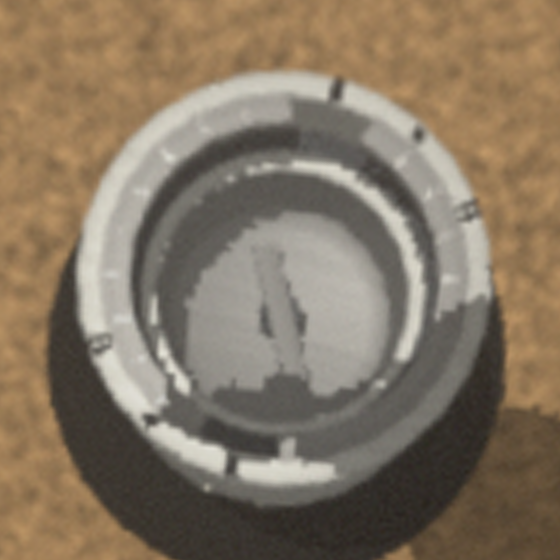

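Request:
carry_out(
  steps=[
    [[-3.5, 0.1, 0, 0], [-7, 0.2, 0, 0], [-10.5, 0.3, 1, 0], [-14, 0.4, 3, -0.05], [-17, 0.6, 5, -0.1], [-19.2, 0.7, 7, -0.16], [-19.2, 0.7, 8.2, -0.16], [-19.2, 0.7, 8.2, -0.16], [-19.2, 0.7, 8.2, -0.16]],
  ],
)

```text
time: 10.98
position: [492.2, -204.8, 164.8]
eef_rot: [[-0.075, 0.997, -0.001], [0.997, 0.075, 0.001], [0.001, -0.001, -1.0]]
contact_force: [0.3, 0.5, 0.6]
width: 0.996
```

```bash
python3 - <<'E'
from gr import *
c=cap('wrist');o=c['obs'];print(o['time'],o['position'],o['eef_rot'].round(3).tolist())
im=rect(c,16.5,425,555,-270,-140,4);im2=rect(c,54,425,555,-270,-140,2)
out=np.zeros((520,780,3),np.uint8);out[:,:520]=im;out[:260,520:]=im2
cv2.imwrite('pics/l.png',cv2.cvtColor(out,cv2.COLOR_RGB2BGR))
print('flange',circ(c,16.5,45,(425,555,-270,-140)))
E
```

```text
10.9833 [ 492.17593846 -204.84685951  164.82857894] [[-0.075, 0.997, -0.001], [0.997, 0.075, 0.001], [0.001, -0.001, -1.0]]
flange (np.float32(491.25), np.float32(-205.25), np.float32(44.95))
```

View pics/l.png

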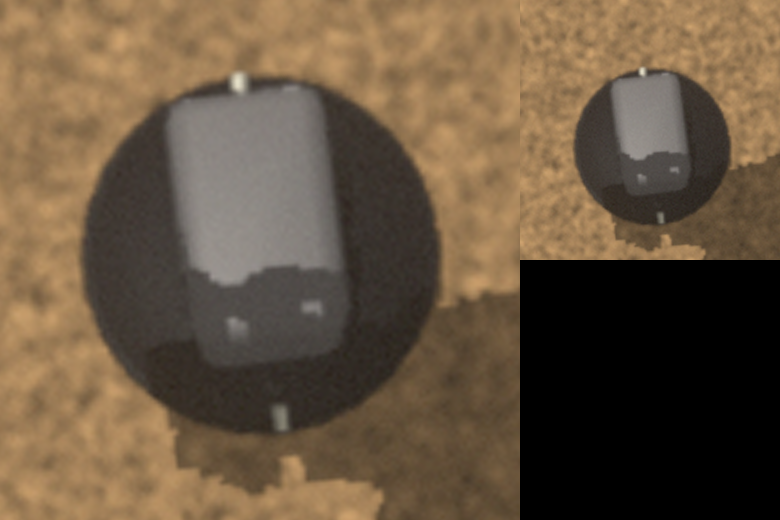

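Request:
carry_out(
  steps=[
    [[0, 0, 3.5, -0.05], [0, 0, 7, -0.05], [0, 0, 10, -0.05], [0, 0, 12.5, -0.05], [0, 0, 14, -0.05], [0, 0, 14.1, -0.05], [0, 0, 14.1, -0.05]],
  ],
)

```text
time: 11.62
position: [492.7, -205.5, 24.9]
eef_rot: [[-0.125, 0.992, 0.0], [0.992, 0.125, -0.0], [-0.0, 0.0, -1.0]]
contact_force: [0.4, 0.8, 0.9]
width: 0.993
```

Request:
carry_out(
  steps=[
    [[0, 0, 0, 0], [0, 0, 0, 0], [0, 0, 0, 0], [0, 0, 0, 0], [0, 0, 0, 0], [0, 0, 0, 0], [0, 0, 0, 0], [0, 0, 0, 0]],
  ],
  claw=2.5,
  squeeze=60,
)

```text
time: 12.28
position: [492.6, -206.7, 25.5]
eef_rot: [[-0.124, 0.992, 0.002], [0.992, 0.124, -0.001], [-0.001, 0.002, -1.0]]
contact_force: [-0.5, 2.2, 7.8]
width: 0.417
```

Request:
carry_out(
  steps=[
    [[0, 0, -2, 0], [0, 0, -5, 0], [0, 0, -9, 0], [0, 0, -13, 0.05], [2, 0.3, -14, 0.1], [5, 0.9, -14, 0.2], [9, 1.6, -14, 0.3], [13, 2.3, -14, 0.4], [16.5, 2.9, -14, 0.4], [18.7, 3.2, -14, 0.4]],
  ],
)

```text
time: 13.12
position: [499.9, -13.8, 164.5]
eef_rot: [[0.271, 0.962, -0.0], [0.962, -0.271, 0.001], [0.001, -0.0, -1.0]]
contact_force: [1.1, -1.1, -0.2]
width: 0.411
```

Request:
carry_out(
  steps=[
    [[0, 0, 0, 0], [0, 0, 0, 0], [0, 0, 0, 0]],
  ],
)

```text
time: 13.37
position: [500.5, -17.4, 164.4]
eef_rot: [[0.272, 0.962, 0.0], [0.962, -0.272, -0.0], [-0.0, 0.0, -1.0]]
contact_force: [0.2, -0.7, -0.7]
width: 0.408
```

```bash
python3 - <<'E'
from gr import *
o=robot.get_obs();print(o['position'],np.arctan2(o['eef_rot'][1,0],o['eef_rot'][0,0]),o['width'],o['contact_force'],o['time'])
for n in('top','scene'):
    c=cap(n);a=np.array(c['pixels']);u,v=map(int,proj(c,[501,-16,110]))
    print(n,circ(c,16.5+140-2,45,(440,560,-75,45)),circ(c,100,52,(430,570,-85,55)))
    cv2.imwrite('pics/h_%s.png'%n,cv2.cvtColor(cv2.resize(a[v-50:v+50,u-50:u+50],None,fx=4,fy=4,interpolation=cv2.INTER_CUBIC),cv2.COLOR_RGB2BGR))
cv2.imwrite('pics/h.png',np.hstack([cv2.imread('pics/h_top.png'),cv2.imread('pics/h_scene.png')]))
E
```

```text
[500.46775068 -17.35241024 164.41958779] 1.295193551121632 0.40804015854006365 [ 0.19493719 -0.67999078 -0.69644883] 13.3667
top None None
scene (np.float32(500.75), np.float32(-19.75), np.float32(45.05)) (np.float32(501.25), np.float32(-16.25), np.float32(50.9))
```

View pics/h.png

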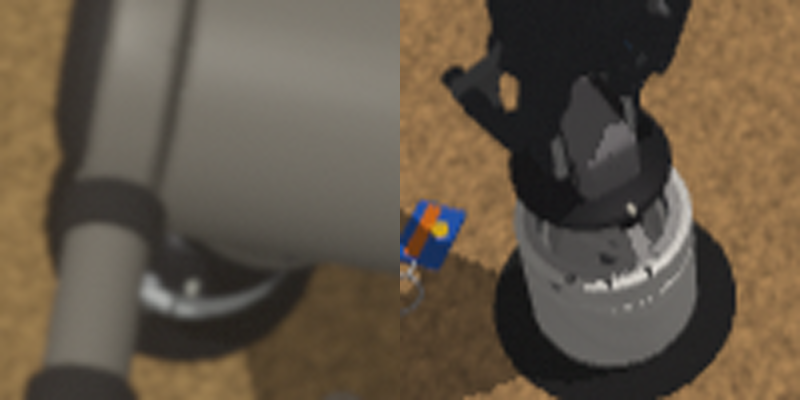

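Request:
carry_out(
  steps=[
    [[0.15, 0.05, 1.5, 0], [0.15, 0.05, 2.8, 0], [0.15, 0.05, 3.5, 0], [0.15, 0.05, 3.8, 0], [0.15, 0.05, 4.0, 0], [0.15, 0.05, 4.2, 0], [0.15, 0.05, 4.3, 0]],
  ],
)

```text
time: 14.05
position: [501.6, -15.8, 121.5]
eef_rot: [[0.273, 0.962, 0.001], [0.962, -0.273, -0.0], [0.0, 0.001, -1.0]]
contact_force: [-0.0, -0.3, -0.7]
width: 0.41
```

Request:
carry_out(
  steps=[
    [[0, 0, 0.15, 0], [0, 0, 0.3, 0], [0, 0, 0.45, 0], [0, 0, 0.6, 0], [0, 0, 0.7, 0], [0, 0, 0.8, 0], [0, 0, 0.85, 0], [0, 0, 0.85, 0]],
  ],
)

```text
time: 14.72
position: [501.3, -15.5, 113.5]
eef_rot: [[0.272, 0.962, 0.0], [0.962, -0.272, -0.0], [0.0, 0.0, -1.0]]
contact_force: [-3.6, 1.7, 5.6]
width: 0.409
```

Request:
carry_out(
  steps=[
    [[0, 0, 0.1, 0], [0, 0, 0.15, 0], [0, 0, 0.15, 0]],
  ],
)

```text
time: 14.97
position: [501.4, -15.5, 113.5]
eef_rot: [[0.272, 0.962, 0.001], [0.962, -0.272, -0.0], [0.0, 0.001, -1.0]]
contact_force: [-7.8, 1.0, 19.9]
width: 0.413
```

Request:
carry_out(
  steps=[
    [[0, -0.08, -0.14, 0], [0, -0.1, -0.14, 0.05], [0, -0.1, -0.14, 0.11], [0, -0.1, -0.14, 0.17], [0, -0.1, -0.14, 0.23], [0, -0.1, -0.14, 0.29], [0, -0.1, -0.14, 0.35], [0, -0.1, -0.14, 0.4], [0, -0.1, -0.14, 0.44], [0, -0.1, -0.14, 0.48]],
  ],
)

```text
time: 15.8
position: [501.6, -15.8, 113.6]
eef_rot: [[0.687, 0.727, 0.003], [0.727, -0.687, -0.001], [0.001, 0.003, -1.0]]
contact_force: [1.3, -1.1, 3.0]
width: 0.413
```

Request:
carry_out(
  steps=[
    [[0, 0, 0, 0], [0, 0, 0, 0], [0, 0, 0, 0], [0, 0, 0, 0]],
  ],
)

```text
time: 16.13
position: [501.4, -15.6, 113.6]
eef_rot: [[0.685, 0.729, 0.003], [0.729, -0.685, -0.001], [0.001, 0.003, -1.0]]
contact_force: [1.4, -0.6, 6.1]
width: 0.409
```

```bash
python3 - <<'E'
from gr import *
o=robot.get_obs();print(o['position'],np.arctan2(o['eef_rot'][1,0],o['eef_rot'][0,0]),o['width'],o['contact_force'],o['wrist_torque'],o['time'])
c=cap('wrist');s=cap('scene')
a=rect(s,100,430,570,-85,55,2.8);b=rect(c,100,430,570,-85,55,2.8)
print('rim',circ(s,100,52,(430,570,-85,55)),'mat',circ(s,1,77,(400,600,-115,85)))
cv2.imwrite('pics/f.png',cv2.cvtColor(np.hstack([a,b]),cv2.COLOR_RGB2BGR))
E
```

```text
[501.43633539 -15.56124677 113.58285991] 0.8163468639285345 0.409158528816862 [ 1.39184277 -0.63885544  6.10671742] [-0.33664476  0.00669302  0.0391367 ] 16.1333
rim (np.float32(501.25), np.float32(-16.25), np.float32(50.95)) mat (np.float32(499.75), np.float32(-16.75), np.float32(76.5))
```

View pics/f.png

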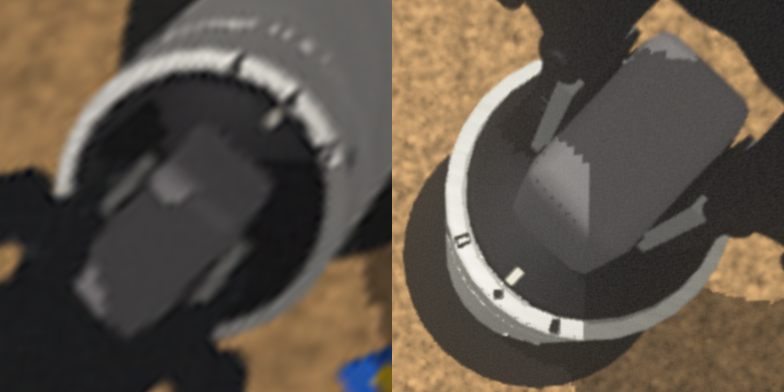

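```bash
python3 -c "
from station import robot
print(robot.job_done())"
```

```text
the job is handed in; nothing more can be done
None
```

The grinder now stands on the mat with the lid fitted, turned to the pulse position and still held in the gripper. I handed the job in at about 16 s of robot time.

**Last checks**
- **Position:** the grinder's axis was about 1.5 mm from the mat's centre, against the 25 mm allowed.
- **Fit:** the lid was fully seated. It came to a hard stop at the height expected for the flange lying on the lip.
- **Turn:** the lid had turned 0.48 rad, and its white mark lined up with the pulse dot. The rim marks had not moved, so the grinder did not turn with it.
- **Switch:** the wrist felt about 0.04 N m, which fits the switch spring pushing back. The turn stopped well short of the lock click.

**What went wrong:** my first two pushes, from about 33 mm above the counter, appeared to tilt the grinder slightly, by an estimated 0.06–0.09 rad. It settled back upright when I backed off. I then pushed low with the back of the open finger, at 6–7 N, and felt almost no vertical force.

**Not checked:** I did not measure the other items again at the end. No contact with them showed in the pictures or the forces.

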